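Make up two table sets in the pizzeria kitchen

ROBOT

A 6-joint arm with a two-finger parallel gripper is mounted at the origin on the work surface. World frame = base frame: x ahead of the robot, y to its left, z up, the work surface at z = 0. Lengths are in mm, angles in rad, forces in N, time in s.
With the tool pointing down it reaches from about 350 to 975 mm from the base axis. Payload 7.1 kg.
Tool frame: the origin (TCP) lies midway between the tips of the shut fingers; the grasp point (between the pads) lies 19 mm behind it; z points along the fingers, y is the line along which they close (so a half turn about z gives the same grasp; the last joint's range is limited). The gripper opens to 88 mm and grips with 3 to 60 N. Pads are 20 mm wide; open, the fingers measure 115 mm over their backs; the gripper's body (75 mm by 178 mm) begins 61 mm behind the grasp point.
Start: joints at [-1.349, 0.423, 1.63, -0, 1.089, -0.019], TCP at [149.069, -606.946, 222.675] pointing down, gripper open.
Joint ranges: [-3, 3], [-0.9, 2.11], [0.09, 2.58], [-1.31, 4.45], [0.11, 2.69], [-2.54, 2.54]. Speed limits (rad/s): [2.39, 2.39, 3.01, 3.14, 3.14, 3.14].

INTERFACE

Orientations are given as a rotation vector (axis times angle).
In Python, from workcell import ctrl gives the robot as it stands. The module is installed in compiled form; this text tells all that it offers.
- The arm moves only by the tool servo_tool, never from a script. Its argument "increments" is a list of rows, each a list of 7 numbers: the shift along the world's x, y, z in cm, then the turn, a rotation vector about the world's x, y, z in degrees, then the opening, from -1 (shut) to 1 (fully open). A call has 1 to 20 rows; each row is the pose to reach, as a shift and turn from the pose commanded when the call began; what a row does not reach only later rows make up. A row lasts 1/12 s, in which the tool goes at most 41.7 mm and 7.16 degrees, less where a joint would pass 70% of its speed; a pose out of reach is approached as far as the arm can. A call with a gripper value outside its range is refused whole. The fingers move at their own pace and stop on an object; the grip force is fixed at half the most. Time passes only in rows, so rows that repeat a pose let the fingers close. It gives the time, the measured TCP pose, the force, the opening and the grip force at its end, in the units of the state.
- ctrl.get_obs(): the state, without advancing time (a new reading comes with each control period).
- ctrl.get_image(name): name is "scene" or "top"; returns a dict with "image" (400x640x3 uint8, red, green, blue), "fx", "fy", "cx", "cy" (pixels), "extrinsics" (4x4, takes a point from camera to world coordinates). Camera axes: x right, y up, looking along -z (the intrinsics and any distortion apply to the point x, -y, -z); pixel columns grow to the right and rows downward; lengths in mm; the calibration is good to about 2 mm. A picture is of the moment at which its call begins. There is no depth.
- ctrl.close_job(): hands the job in; it is judged then, once.
The state is a dict: "t": time; "qpos": joint angles; "qvel": joint speeds; "joint_torque": joint torques, N m; "ee_pos": TCP position; "orientation": TCP orientation; "ft_force": force on the tool from outside, world axes, zero at the start; "moment": the same for the moment, N m; "width": finger opening in mm; "grasp_force": force on a finger pad.
Only numpy, scipy, OpenCV 4.12 (cv2) and the standard library are available. Lean on these libraries where they do the work, as an engineer would, in place of code of your own. Each camera call takes 0.05 s, during which the arm holds its last target. There are 200 camera calls.

TASK

Make up the two table sets from the stock in front of you. In the three-bay tray stand the cheese shaker in the bay next to the handle, the squat sauce pot in the middle bay and the pepper mill in the far bay; in the two-bay tray stand the rectangular spice tin in the bay next to the handle and the salt cellar in the other. Keep everything upright throughout, stand each thing flat on the floor of its bay, and leave the trays, the honey jar, the lidded tub and the pizza cutter where they are.

Things in the scene. Friction and masses are not known exactly. Their poses are not given: they have to be found in the camera images.
- tray3: Loose three-bay tray, black floor, pale wood rim and dividers, 237 x 90 mm, 0.9 kg. Origin: centre of underside; x along its length to the end with the aluminium loop handle (28 mm long, 10 mm high); z up. Floor 3 mm thick; rim and dividers 3 mm thick, tops at 9 mm. Bay centres at y = 0, x = +78 (next to the handle), 0 (middle), -78 mm (far); bays 75 (along x) by 84 mm (along y) inside.
- tray2: Two-bay tray, 159 x 90 mm, loose on the table (0.9 kg). Origin, axes, handle, floor, rim and bay size as for the three-bay tray. Bay centres at x = +39 mm (next to the handle) and -39 mm (the other), y = 0.
- shaker_center (a point): Cheese shaker: bare metal cylinder 50 mm in diameter, 80 mm tall, with a dark perforated dome on top (the straight wall ends at 66 mm). About 0.16 kg, stands on the table. The point is on its vertical axis, half-way up; its own z points up.
- pot_center (a point): Squat sauce pot: white ceramic cylinder 56 mm in diameter and 44 mm high, flat white lid with a small black knob, 54 mm tall in all. About 0.18 kg, stands on the table. The point is on its vertical axis, half-way up; its own z points up.
- mill_center (a point): Pepper mill: dark wood, 80 mm tall with a small steel ball on top; foot 46 mm in diameter up to 20 mm, then a straight body 40 mm in diameter up to 62 mm. About 0.14 kg, stands on the table. The point is on its vertical axis, half-way up; its own z points up.
- tin_center (a point): Rectangular spice tin: grey with a pale band and a white cap, 52 mm (its x) by 36 mm (its y), 65 mm tall (the straight sides end at 55 mm). About 0.13 kg, stands on the table at any yaw. The point is on its vertical axis, half-way up; its own z points up.
- salt_center (a point): Salt cellar: slender white cylinder with a black cap and a small steel top, 38 mm in diameter (to 64 mm), 70 mm tall. About 0.12 kg, stands on the table. The point is on its vertical axis, half-way up; its own z points up.
- honey_center (a point): Bystander standing among the stock, in neither set: amber glass honey jar with a white screw cap, 58 mm in diameter, 76 mm tall. Stays where it is. The point is on its vertical axis, half-way up; its own z points up.
- tub_center (a point): Bystander: white lidded plastic tub, 128 mm in diameter, 117 mm tall, at the right of the work. Stays where it is. The point is on its vertical axis, half-way up; its own z points up.
- cutter_center (a point): Bystander: pizza cutter lying flat beyond the trays, 208 mm long, black handle and steel wheel, at most 26 mm high. The point is near the middle of its length, 13 mm up; its x axis points to the wheel. Stays where it is.

How it is judged:
By the outcome, as a careful person would: the job done as asked, in the order asked, and still so for the second after the job is handed in, with the robot touching nothing.
It also fails if it takes over 131 s, if anything falls off the work surface, if the arm or the gripper's body presses on something with over 40 N, if the wrist force passes 120 N, or if a joint passes its speed limit or range.

## Working session

There is one attempt and no reset: what is moved stays moved. The work goes in short steps, Python scripts to look and compute and a tool call to move; the robot and the scene stay as the last step left them, time stands still between calls to the robot, and variables do not carry over. Pictures are saved under pics/ and viewed, at most 14 in all, crops included, and the job is handed in when it is done.

Besides the shell and the picture viewer there is one more tool, called after "Emit:" as name(argument=value, ...), one argument or row to a line, values as JSON. servo_tool: Moves the arm, as the interface text tells. Its arguments: {"type":"object","properties":{"increments":{"type":"array","items":{"type":"array","items":{"type":"number"}}}},"required":["increments"]}

```bash
mkdir -p pics
python3 - <<'E'
from workcell import ctrl
import cv2,numpy as np
o=ctrl.get_obs();print(o)
for n in("scene","top"):
    d=ctrl.get_image(n);cv2.imwrite(f"pics/{n}0.png",d["image"][...,::-1]);print(n,{k:np.round(v,3) if k!="image" else 0 for k,v in d.items()})
E
```

```text
{'t': 0.0, 'qpos': array([-1.34903584e+00,  4.23824106e-01,  1.63069291e+00, -1.23247745e-05,
        1.08863463e+00, -1.90031528e-02]), 'qvel': array([-1.45618905e-03,  1.33283384e-03,  8.63383384e-04,  1.18709349e-03,
       -8.63259250e-05,  1.06850901e-03]), 'joint_torque': array([-2.90119551e-04, -5.44622040e+01, -2.73667663e+01,  6.42406382e-02,
        2.26759032e-02, -1.40538077e-04]), 'ee_pos': array([ 148.92194133, -606.41099223,  221.91102191]), 'orientation': array([-3.11731673e+00, -3.77100653e-01,  2.64764273e-04]), 'ft_force': array([ 0.25759523,  0.0838716 , -0.95395231]), 'moment': array([-0.03427062, -0.01216702, -0.02962174]), 'grasp_force': 0.0, 'width': 87.81697982474705}
scene {'image': 0, 'fx': np.float64(507.294), 'fy': np.float64(507.294), 'cx': np.float64(313.607), 'cy': np.float64(200.827), 'extrinsics': array([[-4.690000e-01, -6.910000e-01,  5.510000e-01,  1.357825e+03],
       [ 8.830000e-01, -3.770000e-01,  2.790000e-01,  2.530940e+02],
       [ 1.500000e-02,  6.170000e-01,  7.870000e-01,  1.144976e+03],
       [ 0.000000e+00,  0.000000e+00,  0.000000e+00,  1.000000e+00]])}
top {'image': 0, 'fx': np.float64(506.461), 'fy': np.float64(506.461), 'cx': np.float64(321.796), 'cy': np.float64(194.344), 'extrinsics': array([[ 1.900000e-02,  9.940000e-01, -1.100000e-01,  4.482670e+02],
       [-1.000000e+00,  2.100000e-02,  1.400000e-02, -9.999600e+01],
       [ 1.600000e-02,  1.100000e-01,  9.940000e-01,  1.720615e+03],
       [ 0.000000e+00,  0.000000e+00,  0.000000e+00,  1.000000e+00]])}
```

View pics/scene0.png

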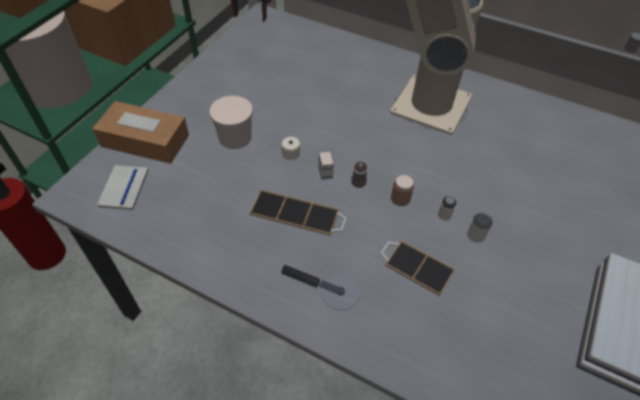

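View pics/top0.png

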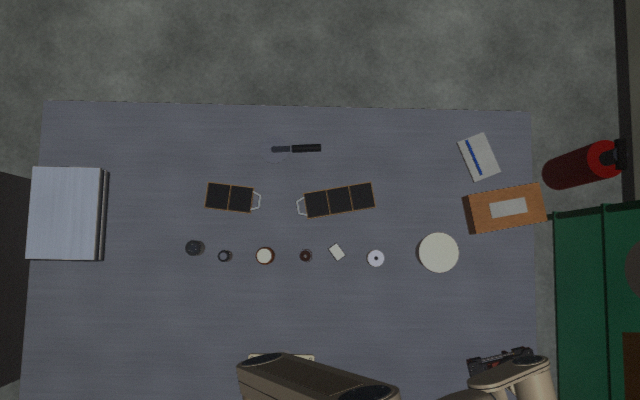

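The scene view shows the stock row: pot (291,147), tin (326,162), mill (360,174), honey (403,189), salt (448,206), shaker (481,227). The three-bay tray is at (295,212) with its handle to the right, and the two-bay tray is at (420,266) with its handle to the left. In the top view the order is shaker (194,247), salt (224,255), honey (265,256), mill (305,255), tin (337,251), pot (376,258).

Run:
```python
import cv2
a=cv2.imread("pics/top0.png")[165:285,180:400];cv2.imwrite("pics/tc.png",cv2.convertScaleAbs(cv2.resize(a,None,fx=3.6,fy=3.6,interpolation=cv2.INTER_CUBIC),alpha=1.6))
a=cv2.imread("pics/scene0.png")[120:300,240:500];cv2.imwrite("pics/sc.png",cv2.convertScaleAbs(cv2.resize(a,None,fx=3,fy=3,interpolation=cv2.INTER_CUBIC),alpha=1.6))
```

```text
(no output)
```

View pics/tc.png

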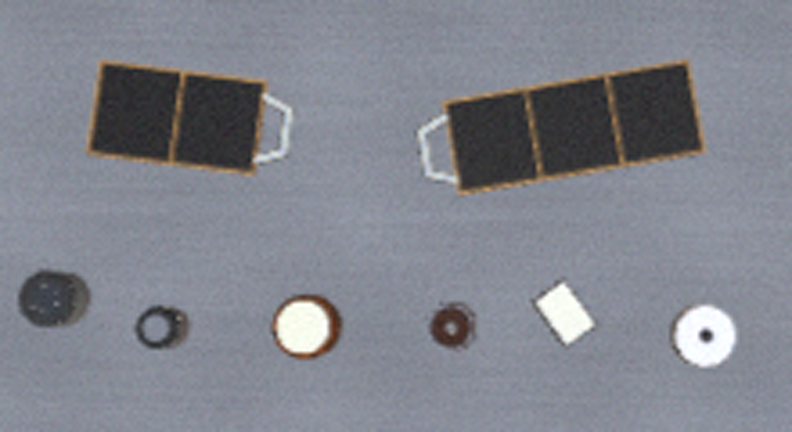

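View pics/sc.png

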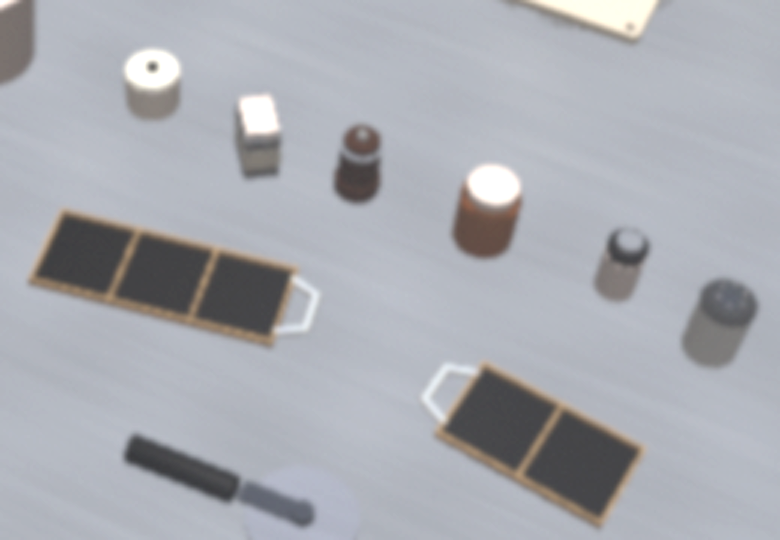

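In the enlarged top crop, the trays show clearly: the two-bay tray's corners run (100,62) to (265,82), and the three-bay tray's run (445,103) to (688,62). The handles face each other. Tops: shaker (47,299), salt (157,327), mill ball (452,326), tin cap (565,313), pot knob (706,336). The scene crop agrees with this.

```bash
cat > h.py <<'E'
import cv2,numpy as np
from workcell import ctrl
def ray(d,u,v,z):
    E=d["extrinsics"];w=E[:3,:3]@np.array([(u-d["cx"])/d["fx"],-(v-d["cy"])/d["fy"],-1.]);c=E[:3,3]
    return c+w*(z-c[2])/w[2]
def proj(d,p):
    E=d["extrinsics"];q=E[:3,:3].T@(np.array(p)-E[:3,3]);return d["cx"]+d["fx"]*q[0]/-q[2],d["cy"]-d["fy"]*q[1]/-q[2]
def blob(mask,box,close=0):
    S=4;x0,y0,x1,y1=box;m=np.zeros_like(mask);m[y0*S:y1*S,x0*S:x1*S]=mask[y0*S:y1*S,x0*S:x1*S]
    if close:m=cv2.morphologyEx(m,cv2.MORPH_CLOSE,np.ones((close,close),np.uint8))
    cs,_=cv2.findContours(m,cv2.RETR_EXTERNAL,cv2.CHAIN_APPROX_NONE);return max(cs,key=cv2.contourArea)
px=lambda u:(u+.5)/4-.5
def up(d):return cv2.resize(d["image"],None,fx=4,fy=4,interpolation=cv2.INTER_CUBIC)
E
python3 - <<'E'
from h import *
d=ctrl.get_image("top");I=up(d);g=cv2.cvtColor(I,cv2.COLOR_RGB2GRAY);print(np.median(g))
dark=(g<50).astype(np.uint8)*255;br=(g>125).astype(np.uint8)*255
for n,b in(("tray2",(195,175,256,220)),("tray3",(303,175,385,222))):
    c=blob(dark,b,25);r=cv2.boxPoints(cv2.minAreaRect(c))
    P=np.array([ray(d,px(u),px(v),3)[:2] for u,v in r]);s=np.linalg.norm(np.diff(np.vstack([P,P[:1]]),axis=0),axis=1)
    k=P[1]-P[0] if s[0]>s[1] else P[2]-P[1]
    print(n,P.mean(0).round(1),s.round(1),"yaw",np.degrees(np.arctan2(k[1],k[0])).round(1))
for n,m,b,z in(("shaker",dark,(183,235,207,262),68),("salt",dark,(215,245,235,265),66),("mill",(g<70).astype(np.uint8)*255,(296,243,315,266),62),("honey",br,(255,245,280,268),76),("tin",br,(325,240,350,265),65),("pot",br,(363,245,390,272),44)):
    c=blob(m,b,9);(u,v),r=cv2.minEnclosingCircle(c);R=cv2.minAreaRect(c);q=cv2.moments(c);M=(q["m10"]/q["m00"],q["m01"]/q["m00"])
    P=np.array([ray(d,px(a),px(e),z)[:2] for a,e in cv2.boxPoints(R)]);k=P[1]-P[0]
    print(n,"enc",ray(d,px(u),px(v),z)[:2].round(1),"mom",ray(d,px(M[0]),px(M[1]),z)[:2].round(1),"r",round(r/4*3.3,1),"sides",np.linalg.norm(P[1]-P[0]).round(1),np.linalg.norm(P[2]-P[1]).round(1),"ang01",np.degrees(np.arctan2(k[1],k[0])).round(1))
for (u,v,z,n) in((452,326,80,"ball"),(706,336,54,"knob"),(47,299,68,"shk"),(157,327,67,"salt")):print(n,ray(d,(u+.5)/3.6-.5+180,(v+.5)/3.6-.5+165,z)[:2].round(1))
E
```

```text
86.0
tray2 [622.2 192.3] [ 83.5 153.3  83.5 152.5] yaw -96.0
tray3 [ 620.8 -183.3] [231.   83.4 229.8  83. ] yaw -79.0
shaker enc [450.5 285.4] mom [450.3 288.6] r 30.5 sides 52.2 50.3 ang01 -23.0
salt enc [428.  189.4] mom [426.2 189.5] r 22.2 sides 37.5 40.2 ang01 -13.7
mill enc [431.7 -74.4] mom [431.9 -74.1] r 22.8 sides 41.5 41.2 ang01 -88.9
honey enc [428.6  60.6] mom [428.6  60.4] r 23.7 sides 43.4 43.2 ang01 -88.9
tin enc [ 445.5 -174.6] mom [ 445.4 -174.7] r 27.0 sides 31.4 47.0 ang01 -52.9
pot enc [ 427.1 -304.3] mom [ 427.1 -304.6] r 27.6 sides 53.7 52.6 ang01 -44.4
ball [431.9 -73.4]
knob [ 426.9 -303.9]
shk [449.  290.8]
salt [425.9 191.5]
```

Emit:
servo_tool(
  increments=[
    [30,30.6,0,0,0,87.2,1],
    [30,30.6,0,0,0,87.2,1],
    [30,30.6,0,0,0,87.2,1],
    [30,30.6,0,0,0,87.2,1],
    [30,30.6,0,0,0,87.2,1],
    [30,30.6,0,0,0,87.2,1],
    [30,30.6,0,0,0,87.2,1],
    [30,30.6,0,0,0,87.2,1],
    [30,30.6,0,0,0,87.2,1],
    [30,30.6,0,0,0,87.2,1],
    [30,30.6,0,0,0,87.2,1],
    [30,30.6,0,0,0,87.2,1],
    [30,30.6,0,0,0,87.2,1],
    [30,30.6,0,0,0,87.2,1],
    [30,30.6,0,0,0,87.2,1],
    [30,30.6,0,0,0,87.2,1],
  ],
)

```text
t: 1.48
ee_pos: [448.6, -301.4, 222.6]
orientation: [-2.003, -2.42, 0.0]
ft_force: [-0.5, -0.8, -0.4]
width: 87.7
grasp_force: 0.0
```

Emit:
servo_tool(
  increments=[
    [0,59.2,0,0,0,0,1],
    [0,59.2,0,0,0,0,1],
    [0,59.2,0,0,0,0,1],
    [0,59.2,0,0,0,0,1],
    [0,59.2,0,0,0,0,1],
    [0,59.2,0,0,0,0,1],
    [0,59.2,0,0,0,0,1],
    [0,59.2,0,0,0,0,1],
    [0,59.2,0,0,0,0,1],
    [0,59.2,0,0,0,0,1],
    [0,59.2,0,0,0,0,1],
    [0,59.2,0,0,0,0,1],
    [0,59.2,0,0,0,0,1],
    [0,59.2,0,0,0,0,1],
    [0,59.2,0,0,0,0,1],
    [0,59.2,0,0,0,0,1],
    [0,59.2,-3,0,0,0,1],
    [0,59.2,-6,0,0,0,1],
    [0,59.2,-8,0,0,0,1],
    [0,59.2,-9,0,0,0,1],
  ],
)

```text
t: 3.15
ee_pos: [447.8, 288.1, 130.2]
orientation: [-2.001, -2.42, 0.007]
ft_force: [-1.0, -0.7, -0.6]
width: 87.8
grasp_force: 0.0
```

Run:
```python
from h import *
print(ctrl.get_obs()["ee_pos"])
a=ctrl.get_image("scene");t=ctrl.get_image("top")
A=cv2.resize(a["image"][150:270,420:540],None,fx=4,fy=4,interpolation=2);B=cv2.resize(t["image"][200:300,150:250],(480,480),interpolation=2)
o=np.hstack([A,B[:480,:310]]);cv2.imwrite("pics/c1.png",cv2.convertScaleAbs(o[...,::-1],alpha=1.7))
```

```text
[447.77011983 288.08809774 130.18550586]
```

View pics/c1.png

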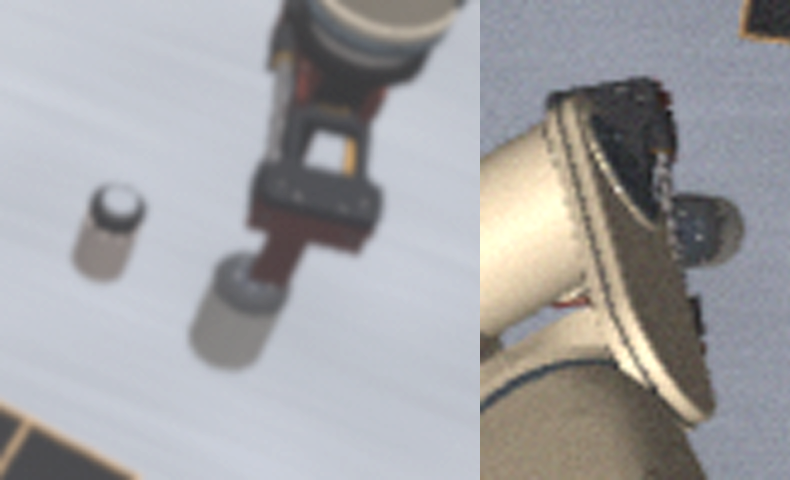

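The scene crop shows the fingers above the shaker dome; the top view is mostly blocked by the arm. I'll check the stock positions in the scene view numerically.

Run:
```python
from h import *
d=ctrl.get_image("scene")
f=lambda u,v,z:ray(d,(u+.5)/3-.5+240,(v+.5)/3-.5+120,z)[:2].round(1)
print("shaker dome rim",f(728,304,66),"base",f(711,340,0+0)) 
print("honey cap",f(494,186,76));print("mill ball",f(362,132,78));print("tin cap",f(260,114,65));print("pot knob",f(152,66,52));print("salt top",f(630,239,69))
c=lambda p:np.round([(q-o+.5)*3-.5 for q,o in zip(proj(d,p),(240,120))],0)
print(c((449,290.8,80)),c((449,290.8,66)),c((449,290.8,0)))
```

```text
shaker dome rim [449.1 292.8] base [440.9 293.1]
honey cap [429.6  62.9]
mill ball [428.8 -71.8]
tin cap [ 443.7 -172.2]
pot knob [ 426.4 -302.3]
salt top [423.1 193.4]
[730. 294.] [726. 303.] [706. 345.]
```

Emit:
servo_tool(
  increments=[
    [0,0.1,-2,0,0,0,1],
    [0,0.1,-4,0,0,0,1],
    [0,0.1,-6,0,0,0,1],
    [0,0.1,-8,0,0,0,1],
    [0,0.1,-9.5,0,0,0,1],
    [0,0.1,-10.6,0,0,0,1],
    [0,0.1,-10.6,0,0,0,1],
    [0,0.1,-10.6,0,0,0,-1],
    [0,0.1,-10.6,0,0,0,-1],
    [0,0.1,-10.6,0,0,0,-1],
    [0,0.1,-10.6,0,0,0,-1],
    [0,0.1,-10.6,0,0,0,-1],
    [0,0.1,-10.6,0,0,0,-1],
    [0,0.1,-10.6,0,0,0,-1],
    [0,0.1,-10.6,0,0,0,-1],
    [0,0.1,-10.6,0,0,0,-1],
    [0,0.1,-10.6,0,0,0,-1],
  ],
)

```text
t: 4.72
ee_pos: [449.3, 292.2, 27.1]
orientation: [1.998, 2.424, 0.001]
ft_force: [-1.4, -0.0, 5.6]
width: 49.9
grasp_force: 30.0
```

Emit:
servo_tool(
  increments=[
    [0,0,1,0,0,0,-1],
    [0,0,3,0,0,0,-1],
    [0,0,6,0,0,0,-1],
    [0,0,9,0,0,0,-1],
    [1,-2,11,0,0,0,-1],
    [2.5,-5,11,0,0,0,-1],
    [4,-9,11,0,0,0,-1],
    [5.5,-13,11,0,0,0,-1],
    [7,-17,11,0,0,0,-1],
    [8.5,-21,11,0,0,0,-1],
    [10,-25,11,0,0,0,-1],
    [11.5,-29,11,0,0,0,-1],
    [13,-33,11,0,0,0,-1],
    [14.5,-36,11,0,0,0,-1],
    [15.3,-38.3,11,0,0,0,-1],
    [15.6,-39.4,11,0,0,0,-1],
    [15.7,-39.9,11,0,0,0,-1],
    [15.7,-39.9,8,0,0,0,-1],
    [15.7,-39.9,5,0,0,0,-1],
    [15.7,-39.9,3,0,0,0,-1],
  ],
)

```text
t: 6.38
ee_pos: [604.3, -105.4, 54.9]
orientation: [-1.996, -2.423, 0.002]
ft_force: [0.2, 0.0, -1.2]
width: 49.6
grasp_force: 30.0
```

Emit:
servo_tool(
  increments=[
    [0,0,-1,0,0,0,-1],
    [0,0,-1.8,0,0,0,-1],
    [0,0,-2.3,0,0,0,-1],
    [0,0,-2.5,0,0,0,-1],
    [0,0,-2.6,0,0,0,-1],
    [0,0,-2.6,0,0,0,-1],
  ],
)

```text
t: 6.88
ee_pos: [606.7, -106.9, 31.5]
orientation: [1.997, 2.423, 0.001]
ft_force: [-0.3, -0.1, -0.7]
width: 49.5
grasp_force: 30.0
```

Emit:
servo_tool(
  increments=[
    [0,0,-0.05,0,0,0,-1],
    [0,0,-0.1,0,0,0,-1],
    [0,0,-0.12,0,0,0,-1],
    [0,0,-0.12,0,0,0,-1],
  ],
)

```text
t: 7.22
ee_pos: [606.5, -107.1, 30.1]
orientation: [1.998, 2.423, 0.001]
ft_force: [-0.7, -0.8, 3.6]
width: 49.7
grasp_force: 30.0
```

Emit:
servo_tool(
  increments=[
    [0,0,0,0,0,0,1],
    [0,0,0,0,0,0,1],
    [0,0,0,0,0,0,1],
    [0,0,0,0,0,0,1],
    [0,0,0,0,0,0,1],
    [0,0,0,0,0,0,1],
    [0,0,0,0,0,0,1],
    [0,0,2,0,0,0,1],
    [0,0,5,0,0,0,1],
    [0,0,8,0,0,0,1],
    [-2,-2,10,0,0,0,1],
    [-4.5,-5,10,0,0,0,1],
    [-7,-8,10,0,0,0,1],
    [-10,-11,10,0,0,0,1],
    [-12.5,-14,10,0,0,0,1],
    [-15,-17,10,0,0,0,1],
    [-17,-19,10,0,0,0,1],
    [-18,-19.6,9,0,0,0,1],
    [-18,-19.6,7,0,0,0,1],
    [-18,-19.6,5,0,0,0,1],
  ],
)

```text
t: 8.88
ee_pos: [425.8, -304.3, 79.8]
orientation: [2.0, 2.42, 0.0]
ft_force: [-0.5, 0.5, 0.4]
width: 88.1
grasp_force: 0.0
```

Emit:
servo_tool(
  increments=[
    [0,0,-2,0,0,0,1],
    [0,0,-4,0,0,0,1],
    [0,0,-5.5,0,0,0,1],
    [0,0,-6.4,0,0,0,1],
    [0,0,-6.6,0,0,0,1],
    [0,0,-6.6,0,0,0,1],
    [0,0,-6.6,0,0,0,-1],
    [0,0,-6.6,0,0,0,-1],
    [0,0,-6.6,0,0,0,-1],
    [0,0,-6.6,0,0,0,-1],
    [0,0,-6.6,0,0,0,-1],
    [0,0,-6.6,0,0,0,-1],
    [0,0,-6.6,0,0,0,-1],
    [0,0,-6.6,0,0,0,-1],
    [0,0,-6.6,0,0,0,-1],
  ],
)

```text
t: 10.13
ee_pos: [426.4, -303.2, 13.9]
orientation: [1.998, 2.423, 0.0]
ft_force: [-0.4, 0.9, 5.5]
width: 55.5
grasp_force: 30.0
```

Emit:
servo_tool(
  increments=[
    [0,0,1,0,0,0,-1],
    [0,0,3,0,0,0,-1],
    [0,0,6,0,0,0,-1],
    [1,0.5,9,0,0,0,-1],
    [3,2,11,0,0,0,-1],
    [6,4,11,0,0,0,-1],
    [9,6,11,0,0,0,-1],
    [12,8,11,0,0,0,-1],
    [15,9.5,11,0,0,0,-1],
    [17.5,11,11,0,0,0,-1],
    [19,11.7,11,0,0,0,-1],
    [19.4,12,11,0,0,0,-1],
    [19.4,12,11,0,0,0,-1],
    [19.4,12,8,0,0,0,-1],
    [19.4,12,5,0,0,0,-1],
    [19.4,12,2.5,0,0,0,-1],
    [19.4,12,1.2,0,0,0,-1],
    [19.4,12,0.6,0,0,0,-1],
    [19.4,12,0.45,0,0,0,-1],
    [19.4,12,0.45,0,0,0,-1],
  ],
)

```text
t: 11.8
ee_pos: [620.2, -183.5, 18.7]
orientation: [1.999, 2.423, 0.0]
ft_force: [0.5, -0.4, -1.2]
width: 55.1
grasp_force: 30.0
```

Emit:
servo_tool(
  increments=[
    [0,0,-0.05,0,0,0,-1],
    [0,0,-0.1,0,0,0,-1],
    [0,0,-0.14,0,0,0,-1],
    [0,0,-0.14,0,0,0,-1],
  ],
)

```text
t: 12.13
ee_pos: [620.5, -183.0, 17.3]
orientation: [1.998, 2.423, 0.001]
ft_force: [-0.5, 0.3, -1.5]
width: 55.6
grasp_force: 30.0
```

Emit:
servo_tool(
  increments=[
    [0,0,-0.03,0,0,0,-1],
    [0,0,-0.06,0,0,0,-1],
    [0,0,-0.06,0,0,0,-1],
  ],
)

```text
t: 12.38
ee_pos: [620.5, -183.0, 16.9]
orientation: [1.998, 2.424, 0.0]
ft_force: [-1.1, -0.3, 5.1]
width: 55.9
grasp_force: 30.0
```

Emit:
servo_tool(
  increments=[
    [0,0,0,0,0,0,1],
    [0,0,0,0,0,0,1],
    [0,0,0,0,0,0,1],
    [0,0,0,0,0,0,1],
    [0,0,0,0,0,0,1],
    [0,0,0,0,0,0,1],
    [0,0,2,0,0,0,1],
    [0,0,5,0,0,0,1],
    [0,0,8,0,0,0,1],
    [-1,0.5,11,0,0,0,1],
    [-3.5,2,11,0,0,0,1],
    [-6.5,4,11,0,0,0,1],
    [-10,6,11,0,0,0,1],
    [-13.5,8,11,0,0,0,1],
    [-16.5,10,11,0,0,0,1],
    [-18.5,11,11,0,0,0,1],
    [-19,11,11,0,0,0,1],
    [-19,11,10.5,0,0,0,1],
    [-19,11,9,0,0,0,1],
    [-19,11,7,0,0,0,1],
  ],
)

```text
t: 14.05
ee_pos: [433.6, -74.0, 86.7]
orientation: [1.995, 2.42, 0.004]
ft_force: [0.7, -0.4, 0.2]
width: 87.9
grasp_force: 0.0
```

Emit:
servo_tool(
  increments=[
    [0,0,-2,0,0,0,1],
    [0,0,-4,0,0,0,1],
    [0,0,-5.5,0,0,0,1],
    [0,0,-6,0,0,0,1],
    [0,0,-6,0,0,0,1],
    [0,0,-6,0,0,0,-1],
    [0,0,-6,0,0,0,-1],
    [0,0,-6,0,0,0,-1],
    [0,0,-6,0,0,0,-1],
    [0,0,-6,0,0,0,-1],
    [0,0,-6,0,0,0,-1],
    [0,0,-6,0,0,0,-1],
    [0,0,-6,0,0,0,-1],
    [0,0,-6,0,0,0,-1],
    [0,0,-6,0,0,0,-1],
    [0,0,-6,0,0,0,-1],
  ],
)

```text
t: 15.38
ee_pos: [430.3, -73.0, 26.2]
orientation: [1.998, 2.424, 0.0]
ft_force: [-0.7, 0.9, 5.3]
width: 39.3
grasp_force: 30.0
```

Emit:
servo_tool(
  increments=[
    [0,0,1,0,0,0,-1],
    [0,0,3,0,0,0,-1],
    [0,0,6,0,0,0,-1],
    [0,0,9,0,0,0,-1],
    [1,-1,11,0,0,0,-1],
    [3,-3,11,0,0,0,-1],
    [6,-5.5,11,0,0,0,-1],
    [9,-8.5,11,0,0,0,-1],
    [12,-11.5,11,0,0,0,-1],
    [15,-14,11,0,0,0,-1],
    [18,-16.5,11,0,0,0,-1],
    [19.8,-18.1,11,0,0,0,-1],
    [20.5,-18.7,11,0,0,0,-1],
    [20.5,-18.7,11,0,0,0,-1],
    [20.5,-18.7,8,0,0,0,-1],
    [20.5,-18.7,5,0,0,0,-1],
    [20.5,-18.7,2.5,0,0,0,-1],
    [20.5,-18.7,1.2,0,0,0,-1],
    [20.5,-18.7,0.6,0,0,0,-1],
    [20.5,-18.7,0.4,0,0,0,-1],
  ],
)

```text
t: 17.05
ee_pos: [634.0, -259.0, 29.6]
orientation: [-1.996, -2.423, 0.001]
ft_force: [0.1, 0.2, -1.2]
width: 39.5
grasp_force: 30.0
```

Emit:
servo_tool(
  increments=[
    [0,0,-0.05,0,0,0,-1],
    [0,0,-0.1,0,0,0,-1],
    [0,0,-0.14,0,0,0,-1],
    [0,0,-0.15,0,0,0,-1],
    [0,0,-0.15,0,0,0,-1],
  ],
)

```text
t: 17.47
ee_pos: [635.5, -260.1, 29.3]
orientation: [1.998, 2.423, 0.001]
ft_force: [0.6, -0.8, -1.5]
width: 39.7
grasp_force: 30.0
```

Emit:
servo_tool(
  increments=[
    [0,0,-0.03,0,0,0,-1],
    [0,0,-0.06,0,0,0,-1],
    [0,0,-0.06,0,0,0,-1],
  ],
)

```text
t: 17.72
ee_pos: [635.5, -260.2, 29.2]
orientation: [1.998, 2.423, 0.0]
ft_force: [-2.7, 1.4, 6.7]
width: 39.9
grasp_force: 30.0
```

Emit:
servo_tool(
  increments=[
    [0,0,0,0,0,0,1],
    [0,0,0,0,0,0,1],
    [0,0,0,0,0,0,1],
    [0,0,0,0,0,0,1],
    [0,0,0,0,0,0,1],
    [0,0,0,0,0,0,1],
    [0,0,2,0,0,0,1],
    [0,0,5,0,0,0,1],
    [0,0,8,0,0,0,1],
    [-1,0.5,11,0,0,-5,1],
    [-3,1.5,11,0,0,-12,1],
    [-6,3,11,0,0,-19,1],
    [-9,4.5,11,0,0,-26,1],
    [-12,6,11,0,0,-33,1],
    [-15,7.3,11,0,0,-40,1],
    [-17.5,8.2,11,0,0,-47,1],
    [-19.1,8.6,11,0,0,-54,1],
    [-19.1,8.6,10,0,0,-61,1],
    [-19.1,8.6,8,0,0,-63.7,1],
    [-19.1,8.6,6,0,0,-63.7,1],
  ],
)

```text
t: 19.38
ee_pos: [444.7, -174.2, 88.3]
orientation: [2.976, 0.999, 0.004]
ft_force: [-0.5, -0.3, -0.2]
width: 87.7
grasp_force: 0.0
```

Emit:
servo_tool(
  increments=[
    [0,0,0,0,0,0,1],
    [0,0,-2,0,0,0,1],
    [0,0,-4,0,0,0,1],
    [0,0,-6,0,0,0,1],
    [0,0,-6.9,0,0,0,1],
    [0,0,-7,0,0,0,1],
    [0,0,-7,0,0,0,-1],
    [0,0,-7,0,0,0,-1],
    [0,0,-7,0,0,0,-1],
    [0,0,-7,0,0,0,-1],
    [0,0,-7,0,0,0,-1],
    [0,0,-7,0,0,0,-1],
    [0,0,-7,0,0,0,-1],
    [0,0,-7,0,0,0,-1],
    [0,0,-7,0,0,0,-1],
    [0,0,-7,0,0,0,-1],
    [0,0,-7,0,0,0,-1],
  ],
)

```text
t: 20.8
ee_pos: [444.2, -174.0, 18.0]
orientation: [2.977, 1.005, 0.0]
ft_force: [0.2, -0.6, 3.2]
width: 35.9
grasp_force: 30.0
```

Emit:
servo_tool(
  increments=[
    [0,0,1,0,0,0,-1],
    [0,0,3,0,0,0,-1],
    [0,0,6,0,0,0,-1],
    [0,0,9,0,0,2,-1],
    [1,2,11,0,0,6,-1],
    [3,5,11,0,0,11,-1],
    [5,9,11,0,0,17,-1],
    [7,12.5,11,0,0,23,-1],
    [9,16,11,0,0,29,-1],
    [11,20,11,0,0,35,-1],
    [13,24,11,0,0,40,-1],
    [15,28,11,0,0,44,-1],
    [16.6,31,11,0,0,46,-1],
    [17.2,32.3,11,0,0,46.7,-1],
    [17.4,32.75,11,0,0,46.7,-1],
    [17.4,32.75,9,0,0,46.7,-1],
    [17.4,32.75,6,0,0,46.7,-1],
    [17.4,32.75,3,0,0,46.7,-1],
    [17.4,32.75,1.2,0,0,46.7,-1],
    [17.4,32.75,0.5,0,0,46.7,-1],
  ],
)

```text
t: 22.47
ee_pos: [614.6, 151.5, 20.4]
orientation: [-2.334, -2.098, 0.01]
ft_force: [-17.4, -3.3, 43.5]
width: 36.0
grasp_force: 30.0
```

Emit:
servo_tool(
  increments=[
    [0,0,0,0,0,0,-1],
    [0,0,-0.05,0,0,0,-1],
    [0,0,-0.1,0,0,0,-1],
    [0,0,-0.15,0,0,0,-1],
    [0,0,-0.2,0,0,0,-1],
    [0,0,-0.2,0,0,0,-1],
  ],
)

```text
t: 22.97
ee_pos: [618.3, 153.5, 21.3]
orientation: [2.335, 2.102, 0.001]
ft_force: [0.6, 0.3, -1.1]
width: 35.6
grasp_force: 30.0
```

Emit:
servo_tool(
  increments=[
    [0,0,-0.03,0,0,0,-1],
    [0,0,-0.06,0,0,0,-1],
    [0,0,-0.06,0,0,0,-1],
  ],
)

```text
t: 23.22
ee_pos: [618.1, 153.6, 20.3]
orientation: [2.335, 2.102, 0.0]
ft_force: [-0.4, -0.1, -0.3]
width: 36.1
grasp_force: 30.0
```

Run:
```python
from h import *
d=ctrl.get_image("scene");t=ctrl.get_image("top")
A=cv2.resize(d["image"][170:310,230:500],(790,410),interpolation=2);B=cv2.resize(t["image"][170:225,190:400],(790,189)[:2],interpolation=2)
cv2.imwrite("pics/c2.png",cv2.convertScaleAbs(np.vstack([A,B])[...,::-1],alpha=1.7))
```

```text
(no output)
```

View pics/c2.png

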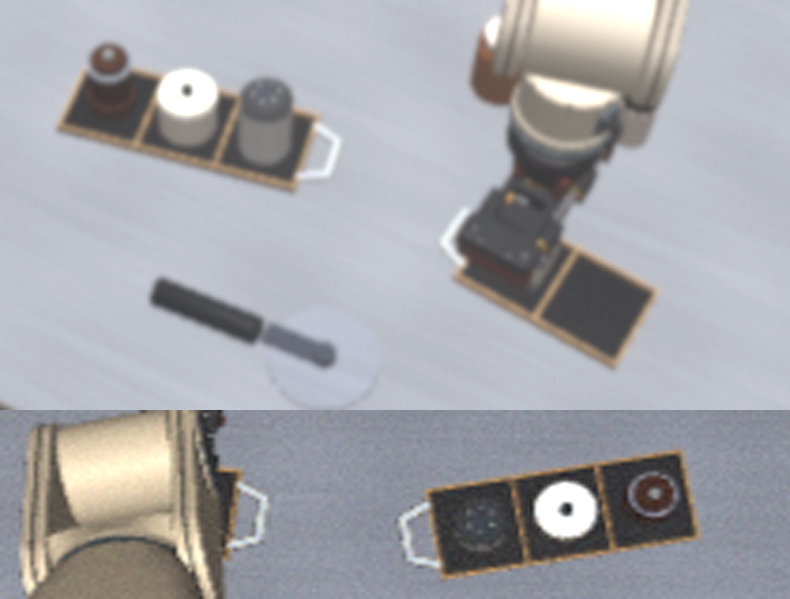

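The three-bay tray is filled correctly and everything in it stands upright: mill (108,75), pot (187,105), shaker (265,120). The tin is inside the handle bay of the two-bay tray, hidden under the gripper. I'll ease it down to contact.

Emit:
servo_tool(
  increments=[
    [0,0,-0.03,0,0,0,-1],
    [0,0,-0.06,0,0,0,-1],
    [0,0,-0.06,0,0,0,-1],
  ],
)

```text
t: 23.57
ee_pos: [618.1, 153.6, 20.3]
orientation: [-2.335, -2.102, -0.0]
ft_force: [-2.2, 0.4, 5.0]
width: 35.8
grasp_force: 30.0
```

Emit:
servo_tool(
  increments=[
    [0,0,0,0,0,0,1],
    [0,0,0,0,0,0,1],
    [0,0,0,0,0,0,1],
    [0,0,0,0,0,0,1],
    [0,0,0,0,0,0,1],
    [0,0,0,0,0,0,1],
    [0,0,2,0,0,0,1],
    [0,0,5,0,0,0,1],
    [0,0,8,0,0,0,1],
    [-1,0,11,0,0,0,1],
    [-3,0.5,11,0,0,0,1],
    [-6,1.2,11,0,0,0,1],
    [-9,1.8,11,0,0,0,1],
    [-12,2.4,11,0,0,0,1],
    [-15,3,11,0,0,0,1],
    [-17.5,3.5,11,0,0,0,1],
    [-19,3.8,11,0,0,0,1],
    [-19.4,3.9,11,0,0,0,1],
    [-19.4,3.9,9,0,0,0,1],
    [-19.4,3.9,7,0,0,0,1],
  ],
)

```text
t: 25.23
ee_pos: [425.9, 193.4, 90.5]
orientation: [2.333, 2.102, 0.007]
ft_force: [0.8, -0.4, -0.2]
width: 87.9
grasp_force: 0.0
```

Run:
```python
from h import *
d=ctrl.get_image("scene");t=ctrl.get_image("top")
A=cv2.resize(d["image"][170:310,350:500],None,fx=3.2,fy=3.2,interpolation=2);B=cv2.resize(t["image"][165:275,190:275],(310,448),interpolation=2)
cv2.imwrite("pics/c3.png",cv2.convertScaleAbs(np.hstack([A,B])[...,::-1],alpha=1.7))
I=up(t);g=cv2.cvtColor(I,cv2.COLOR_RGB2GRAY);m=(g>125).astype(np.uint8)*255
c=blob(m,(228,180,251,220),5);R=cv2.minAreaRect(c);P=np.array([ray(t,px(a),px(e),68)[:2] for a,e in cv2.boxPoints(R)]);print(P.mean(0),P.round(1))
```

```text
[618.20345608 153.742568  ] [[605.6 178.8]
 [636.6 175.6]
 [630.8 128.6]
 [599.9 131.9]]
```

View pics/c3.png

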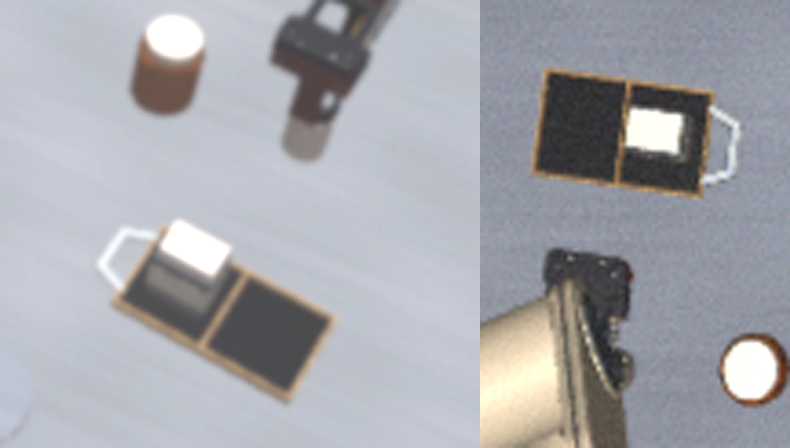

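The tin stands upright in the handle bay (centre 618.2, 153.7), and the gripper is over the salt cellar at (305,130).

Emit:
servo_tool(
  increments=[
    [0,0,-2,0,0,0,1],
    [0,0,-4,0,0,0,1],
    [0,0,-6,0,0,0,1],
    [0,0,-6.7,0,0,0,1],
    [0,0,-6.8,0,0,0,1],
    [0,0,-6.8,0,0,0,1],
    [0,0,-6.8,0,0,0,-1],
    [0,0,-6.8,0,0,0,-1],
    [0,0,-6.8,0,0,0,-1],
    [0,0,-6.8,0,0,0,-1],
    [0,0,-6.8,0,0,0,-1],
    [0,0,-6.8,0,0,0,-1],
    [0,0,-6.8,0,0,0,-1],
    [0,0,-6.8,0,0,0,-1],
    [0,0,-6.8,0,0,0,-1],
    [0,0,-6.8,0,0,0,-1],
    [0,0,-6.8,0,0,0,-1],
  ],
)

```text
t: 26.75
ee_pos: [424.1, 192.6, 21.7]
orientation: [2.335, 2.102, 0.0]
ft_force: [0.3, -1.6, 2.5]
width: 37.7
grasp_force: 30.0
```

Run:
```python
from h import *
d=ctrl.get_image("scene");g1=cv2.cvtColor(d["image"],cv2.COLOR_RGB2GRAY)
g0=cv2.cvtColor(cv2.imread("pics/scene0.png"),cv2.COLOR_BGR2GRAY)
t=ctrl.get_image("top");t1=cv2.cvtColor(t["image"],cv2.COLOR_RGB2GRAY);t0=cv2.cvtColor(cv2.imread("pics/top0.png"),cv2.COLOR_BGR2GRAY)
for a,b,bx in((g0,g1,(405,275,460,300)),(t0,t1,(200,178,228,216)),(t0,t1,(295,185,312,220))):
    x0,y0,x1,y1=bx;A=np.float32(a[y0:y1,x0:x1]);B=np.float32(b[y0:y1,x0:x1]);print(cv2.phaseCorrelate(A,B,cv2.createHanningWindow(A.shape[::-1],cv2.CV_32F)))
```

```text
((-0.18735826947247958, 0.42068095686893514), 0.9440151699384054)
((-0.03604238705617924, 0.10059827116710451), 0.9410099848111471)
((-0.019376373819898873, 0.04500624911809581), 1.0277302706683125)
```

Emit:
servo_tool(
  increments=[
    [0,0,1,0,0,0,-1],
    [0,0,3,0,0,0,-1],
    [0,0,6,0,0,0,-1],
    [0,0,9,0,0,0,-1],
    [1,0,10,0,0,0,-1],
    [3,1,10,0,0,0,-1],
    [6,1.5,10,0,0,0,-1],
    [9,2,10,0,0,0,-1],
    [12,2.5,10,0,0,0,-1],
    [15,3,10,0,0,0,-1],
    [17.5,3.5,10,0,0,0,-1],
    [19.5,3.8,10,0,0,0,-1],
    [20.2,3.85,10,0,0,0,-1],
    [20.2,3.85,9,0,0,0,-1],
    [20.2,3.85,7,0,0,0,-1],
    [20.2,3.85,5,0,0,0,-1],
    [20.2,3.85,3,0,0,0,-1],
    [20.2,3.85,1.8,0,0,0,-1],
    [20.2,3.85,1.2,0,0,0,-1],
    [20.2,3.85,0.8,0,0,0,-1],
  ],
)

```text
t: 28.52
ee_pos: [624.7, 230.8, 28.7]
orientation: [-2.334, -2.102, 0.003]
ft_force: [0.1, 0.1, -1.2]
width: 38.0
grasp_force: 30.0
```

Emit:
servo_tool(
  increments=[
    [0,0,0,0,0,0,-1],
    [0,0,-0.15,0,0,0,-1],
    [0,0,-0.3,0,0,0,-1],
    [0,0,-0.4,0,0,0,-1],
    [0,0,-0.45,0,0,0,-1],
    [0,0,-0.45,0,0,0,-1],
  ],
)

```text
t: 29.02
ee_pos: [626.2, 231.1, 25.5]
orientation: [2.335, 2.102, 0.001]
ft_force: [-0.2, -1.2, -0.9]
width: 37.4
grasp_force: 30.0
```

Emit:
servo_tool(
  increments=[
    [0,0,-0.05,0,0,0,-1],
    [0,0,-0.1,0,0,0,-1],
    [0,0,-0.1,0,0,0,-1],
  ],
)

```text
t: 29.27
ee_pos: [626.3, 231.1, 24.8]
orientation: [2.335, 2.102, 0.001]
ft_force: [-1.1, -0.2, 3.8]
width: 37.9
grasp_force: 30.0
```

Contact. Now I'll release, lift and back away.

Emit:
servo_tool(
  increments=[
    [0,0,0,0,0,0,1],
    [0,0,0,0,0,0,1],
    [0,0,0,0,0,0,1],
    [0,0,0,0,0,0,1],
    [0,0,0,0,0,0,1],
    [0,0,0,0,0,0,1],
    [0,0,2,0,0,0,1],
    [0,0,5,0,0,0,1],
    [0,0,9,0,0,0,1],
    [0,0,13,0,0,0,1],
    [-3,2,16,0,0,0,1],
    [-6,5,18,0,0,0,1],
    [-9,8,18,0,0,0,1],
    [-12,11,18,0,0,0,1],
    [-15,14,18,0,0,0,1],
    [-18,17,18,0,0,0,1],
    [-19,19,18,0,0,0,1],
    [-19,20,18,0,0,0,1],
    [-19,20,18,0,0,0,1],
    [-19,20,18,0,0,0,1],
  ],
)

```text
t: 30.93
ee_pos: [436.3, 431.1, 204.1]
orientation: [2.333, 2.103, -0.0]
ft_force: [-0.2, -0.3, 0.0]
width: 88.0
grasp_force: 0.0
```

Run:
```python
from h import *
d=ctrl.get_image("scene");t=ctrl.get_image("top")
A=cv2.resize(d["image"][120:310,230:500],(568,400),interpolation=2);B=cv2.resize(t["image"][165:225,190:400],(568,162),interpolation=2)
cv2.imwrite("pics/c4.png",cv2.convertScaleAbs(np.vstack([A,B])[...,::-1],alpha=1.7))
```

```text
(no output)
```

View pics/c4.png

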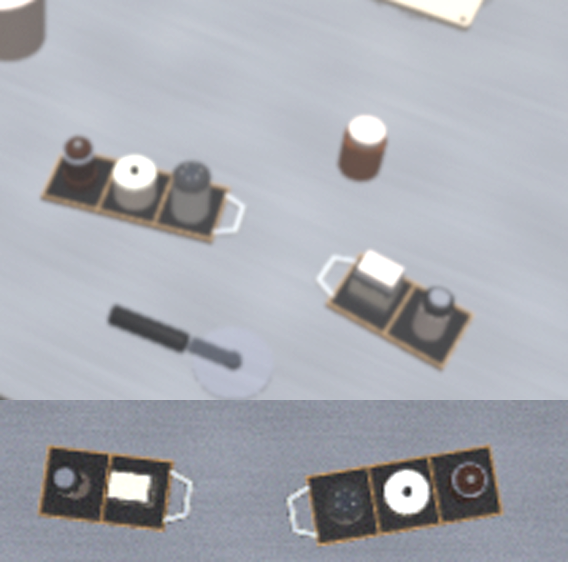

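All five things stand upright in the right bays: mill (78,165), pot (135,182), shaker (190,193), tin (375,278), salt (433,313). The trays, honey jar and cutter look undisturbed.

```bash
python3 -c "
from workcell import ctrl
print(ctrl.close_job())"
```

```text
the job is handed in; nothing more can be done
None
```

Job handed in at about 31 s: all five items stand upright in their assigned bays, and the trays and bystanders look undisturbed, but lowering the tin briefly read about 47 N at the wrist and may have nudged the two-bay tray by about 1 mm.

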